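# Switch on the UV lamp under its hinged guard

## Robot

A 7-joint arm with a two-finger parallel gripper is mounted at the origin on the work surface. World frame = base frame: x ahead of the robot, y to its left, z up, the work surface at z = 0. Lengths are in m, angles in rad, forces in N, time in s.
With the tool pointing down it reaches from about 0.425 to 0.875 m from the base axis. Payload 4.7 kg.
Tool frame: the origin (TCP) lies on the centre line of the jaws, within the pads' length; the fingertips stand 22 mm ahead of it and the grasp point (between the pads) lies 3 mm ahead of it (ctrl.tcp_to_tips is the z of the fingertips in the tool frame, in m); z points along the fingers, y is the direction in which the jaws open and shut (so a half turn about z gives the same grasp; the last joint's range is limited). The gripper opens to 87 mm and grips with 3 to 60 N. Pads are 19 mm wide; open, the fingers measure 117 mm over their backs; the gripper's body (75 mm by 190 mm) begins 51 mm behind the grasp point.
Start: joints at [1.261, 0.321, -0.07, 1.45, 0.023, 1.371, -0.057], TCP at [0.207, -0.616, 0.245] pointing down, gripper open.
Joint ranges: [-2.86, 2.86], [-0.3, 2.09], [-1.38, 1.24], [0.06, 2.45], [-1.56, 4.7], [0.09, 2.05], [-2.69, 2.69]. Speed limits (rad/s): [2.57, 2.57, 3.14, 3.14, 3.14, 3.14, 3.14].

## Interface

Orientations are given as a rotation vector (axis times angle).
In Python, from bench import ctrl, cams gives the robot as it stands.
- The arm moves only by the tool move_arm, never from a script. Its argument "deltas" is a list of rows, each an object with "linear": the shift along the tool's x, y, z as a fraction of full scale, a list of three; "turn": the turn, a rotation vector about the tool's x, y, z as a fraction of full scale, a list of three; "claw": the closure, from 0 (fully open) to 1 (shut). In form: [{"linear": [tx, ty, tz], "turn": [wx, wy, wz], "claw": claw}, ...]. A call has 1 to 20 rows; each row shifts and turns the commanded pose from where the row before left it, along the tool's axes as they then stand; what a row does not reach is not made up. Full scale, the value 1, is 0.03 m for a shift and 4 degrees for a turn. A row lasts 1/12 s, in which the tool goes at most 41.7 mm and 7.16 degrees, less where a joint would pass 70% of its speed; a pose out of reach is approached as far as the arm can. A call with a number of a shift or a turn outside -1 to 1 is refused whole. A call with a gripper value outside its range is refused whole. The fingers move at their own pace and stop on an object; "grip_force" is the grip in N (left out, the last holds). Time passes only in rows, so rows that do not move let the fingers close. It gives the time, the measured TCP pose, the force and the opening at its end, in the units of the state.
- ctrl.get_state(): the state, without advancing time (a new reading comes with each control period).
- cams.get_image(name): name is "scene" or "top" or "wrist"; returns a dict with "image" (420x560x3 uint8, red, green, blue), "K" (3x3 intrinsics, pixels), "world_from_camera" (4x4, takes a point from camera to world coordinates); the wrist camera has in their place "tool_from_camera" (4x4, takes a point from camera to tool coordinates, whose origin is the TCP and whose axes are the flange's). Camera axes: x right, y down, z forward; pixel columns grow to the right and rows downward; lengths in m; the calibration is good to about 2 mm. A picture is of the moment at which its call begins: read the wrist's pose just before it. There is no depth.
- ctrl.close_job(): hands the job in, once; it reports no verdict.
The state is a dict: "time": time; "joint_positions": joint angles; "qd": joint speeds; "joint_torque": joint torques, N m; "position": TCP position; "tool_rot": TCP orientation; "ft_force": force on the tool from outside, world axes, zero at the start; "torque": the same for the moment, N m; "grip_width": opening from 0.0 (shut) to 1.0 (fully open).
Only numpy, scipy, OpenCV 4.12 (cv2) and the standard library are available. Lean on these libraries where they do the work, as an engineer would, in place of code of your own. Each camera call takes 0.05 s, during which the arm holds its last target. There are 200 camera calls.

## Task

The gel is under the lowered clear shield of the UV transilluminator: switch its lamp on. With a fingertip under its lip, lift the hinged metal guard right back until it stands open by itself, flip the toggle beneath it over towards the hinge, then tip the guard forward again so that it drops fully shut over the toggle. Work gently with the outside of the fingers, pinching nothing, and leave the unguarded toggle and everything else on the bench where it is.

Things in the scene. Friction and masses are not known exactly. Their poses are not given: they have to be found in the camera images.
- transilluminator: white fixed instrument 360 (x) x 340 (y) x 90 mm high. Origin: centre of its underside; x from its front (robot side) to its back. Level top; the front strip, x -180 to -56 mm, is the grey deck with two switches at x -120, y +80 and -80 mm (which is which varies). From x = -50 mm back, a clear shield covers a window, its top 34 mm above the deck.
- guarded_switch: lamp switch: dark steel plate 74 x 56 x 3 mm, fixed flat on the deck, carrying the hinged guard and the toggle. Origin: centre of the plate's underside, on the deck; z up, x away from the instrument's front, towards the guard's hinge.
- guard (a joint): angle of the guard, rad: 0 shut, grows as its front lip goes up and back; stop at 1.45. Bent aluminium, 48 mm wide, 45 g, no spring: let go below about 0.6 it drops shut, beyond about 0.9 it falls open against the stop and stands there by itself, lip uppermost. Under 1 N at the lip moves it.
- guard_hinge (a point): middle of the guard's hinge axis (along y), at x +26, z +10 mm in the switch frame. The shut guard, in the switch frame: level top plate, x +31 to -26 mm, its underside 40 mm above the deck; two side cheeks, 43 mm apart inside, their front edges cut slantwise from x -23 mm below the plate back to x -3 mm near the deck; front open.
- guard_lip (a point): middle of the guard's front lip, underside of its rolled edge. The lip continues the top plate, flaring forward and up at 25 degrees to x -43 mm. Shut, this point lies at x -40, z +45 mm in the switch frame; it moves with the guard.
- toggle (a joint): angle of the lamp toggle beneath the guard, rad: 0 off (leans 20 degrees to the front, -x), 0.7 on (leans 20 degrees to the hinge, +x). It snaps over past the middle; 2 to 3 N at its tip moves it.
- toggle_tip (a point): end of the lamp toggle's round steel bat, 24.5 mm from its pivot (axis along y at x 0, z +11 mm in the switch frame), 10 mm thick near the tip; a fixed bushing 23 mm across is below the pivot. Off, this point lies at x -8, z +34 mm in the switch frame; it moves with the toggle.
- plain_toggle (a joint): angle of the identical toggle without a guard, on its own 50 x 40 mm plate at the other switch place: 0, to be left so.
- stain_bottle: small amber bottle, 32 mm across, 60 mm high, loose on the deck between the switches; origin at the centre of its underside
- tube_stand: small grey round stand with one tube, 36 mm across, 42 mm high, loose near the +y end of the deck; origin at the centre of its underside
- tip_rack: blue pipette-tip rack, 85 x 122 x 59 mm, loose on the table beside the instrument; origin at the centre of its underside
- pcr_plate: green well plate, 85 x 127 x 21 mm, loose on the table beside the instrument; origin at the centre of its underside
- pipette: pipette lying across the table just in front of the instrument, 250 mm long, 26 mm high; origin on the table under its middle
- gel_comb: white plastic gel comb lying on the deck near its -y end, 90 x 26 x 6 mm; origin at the centre of its underside

How it is judged:
By the outcome, as a careful person would: the job done as asked, in the order asked, and still so for the second after the job is handed in, with the robot touching nothing.
It also fails if it takes over 54 s, if anything falls off the work surface, if the arm or the gripper's body presses on something with over 40 N, if the wrist force passes 120 N, or if a joint passes its speed limit or range.

## Working session

There is one attempt and no reset: what is moved stays moved. The work goes in short steps, Python scripts to look and compute and a tool call to move; the robot and the scene stay as the last step left them, time stands still between calls to the robot, and variables do not carry over. Pictures are saved under pics/ and viewed, about 8 in all and at most 12, crops included, and the job is handed in when it is done.

Besides the shell and the picture viewer there is one more tool, called after "Call:" by a JSON object that holds its "op" and its "data". move_arm: Moves the arm, as the interface text tells. Shift numbers are shares of 0.03 m and turn numbers shares of 4 degrees, none past 1 either way. Its arguments: {"type":"object","properties":{"deltas":{"type":"array"},"grip_force":{"type":"number"}},"required":["deltas"]}

```bash
mkdir -p pics; ls; python3 - <<'E'
from bench import ctrl,cams
import cv2,numpy as np
s=ctrl.get_state()
for k in s: print(k,np.round(s[k],3))
print(ctrl.tcp_to_tips)
ims=[]
for n in ("scene","top"):
    d=cams.get_image(n); print(n,d["K"].tolist(),np.round(d["world_from_camera"],4).tolist())
    cv2.imwrite(f"pics/{n}0.png",d["image"][:,:,::-1])
    np.savez(f"{n}0.npz",**d)
E
```

```text
pics
time 0.0
joint_positions [ 1.261  0.322 -0.07   1.452  0.023  1.371 -0.057]
qd [-0.001 -0.001  0.001 -0.001  0.     0.001 -0.001]
joint_torque [-0.0000e+00 -4.9129e+01 -4.0400e-01 -3.1252e+01 -6.4000e-02  4.4000e-02
  0.0000e+00]
position [ 0.207 -0.616  0.243]
tool_rot [-3.099e+00 -5.060e-01  1.000e-03]
ft_force [-0.439 -0.206 -0.309]
torque [-0.014 -0.065 -0.026]
grip_width 1.003
0.022
scene [[384.71932872413123, 0.0, 277.882199356118], [0.0, 384.71932872413123, 212.01032689196336], [0.0, 0.0, 1.0]] [[-0.0793, 0.7862, -0.6128, 1.077], [0.9968, 0.0653, -0.0451, 0.0762], [0.0046, -0.6145, -0.7889, 0.7163], [0.0, 0.0, 0.0, 1.0]]
top [[462.9713953988618, 0.0, 286.0752762859518], [0.0, 462.9713953988618, 211.1675040765006], [0.0, 0.0, 1.0]] [[-0.0159, -0.9977, 0.0659, 0.541], [-0.9999, 0.0161, 0.0036, 0.0374], [-0.0047, -0.0658, -0.9978, 0.9941], [0.0, 0.0, 0.0, 1.0]]
```

View pics/scene0.png

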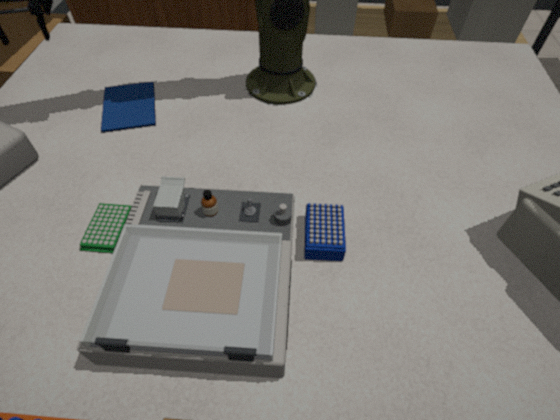

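View pics/top0.png

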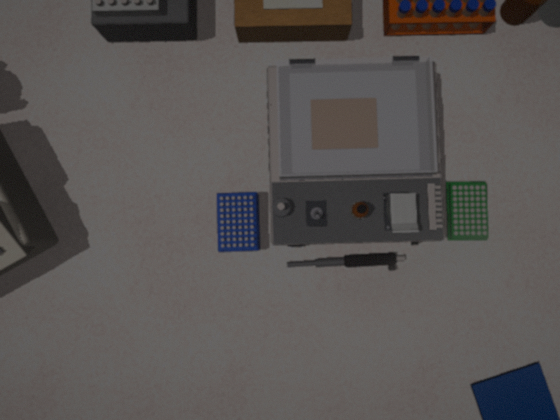

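The instrument's deck spans about columns 272–442 and rows 180–243 in the top view. The guarded switch is at about (404,212), on the -y side, with the bottle at (362,209) and the comb at (434,205). I'll enlarge that area.

```bash
python3 - <<'E'
import cv2,numpy as np
t=cv2.imread("pics/top0.png"); 
c=cv2.resize(t[170:270,262:462],None,fx=4,fy=4,interpolation=cv2.INTER_CUBIC)
c=cv2.convertScaleAbs(c,alpha=2)
cv2.imwrite("pics/topc.png",c)
E
cat > h.py <<'E'
import numpy as np
def px2w(npz,u,v,z):
    d=np.load(npz); K,T=d["K"],d["world_from_camera"]
    r=T[:3,:3]@np.linalg.solve(K,[u,v,1.]); o=T[:3,3]
    return o+r*(z-o[2])/r[2]
E
```

```text
(no output)
```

View pics/topc.png

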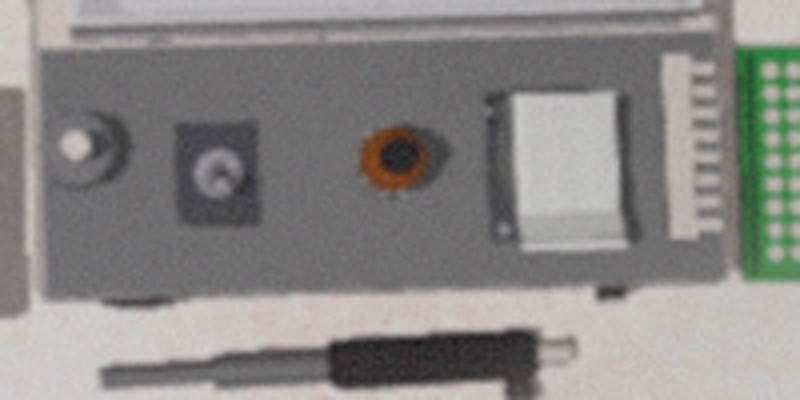

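The deck's front corners are at crop (45,298) and (725,278). The guarded plate's corners are at (487,95), (492,242), (635,245) and (628,95), and the lip's front edge runs from (524,250) to (628,247). The plain plate's corners are at (177,125), (258,122), (260,225) and (180,226).

```bash
python3 - <<'E'
from h import *
f=lambda u,v,z:px2w("top0.npz",262+(u-1.5)/4,170+(v-1.5)/4,z)
P={"deckFL":(45,298,.09),"deckFR":(725,278,.09),"gBL":(487,95,.093),"gFL":(492,242,.093),"gFR":(635,245,.093),"gBR":(628,95,.093),"lipL":(524,250,.137),"lipR":(628,247,.137),"topBL":(514,93,.131),"topBR":(615,93,.131),"bendL":(518,213,.131),"bendR":(622,210,.131),"p1":(177,125,.093),"p2":(258,122,.093),"p3":(260,225,.093),"p4":(180,226,.093),"bottlecap":(398,155,.15),"combBL":(663,55,.096),"combFL":(670,238,.096),"pipT":(340,333,.02),"pipB":(340,388,.02)}
for k,(u,v,z) in P.items(): print(k,np.round(f(u,v,z),4))
E
```

```text
deckFL [0.5368 0.0674 0.09  ]
deckFR [ 0.5413 -0.2636  0.09  ]
gBL [ 0.6323 -0.1499  0.093 ]
gFL [ 0.5605 -0.1502  0.093 ]
gFR [ 0.5579 -0.2195  0.093 ]
gBR [ 0.6312 -0.2187  0.093 ]
lipL [ 0.5556 -0.1557  0.137 ]
lipR [ 0.5562 -0.2037  0.137 ]
topBL [ 0.6292 -0.1547  0.131 ]
topBR [ 0.6284 -0.2018  0.131 ]
bendL [ 0.573  -0.1548  0.131 ]
bendR [ 0.5736 -0.2032  0.131 ]
p1 [0.62   0.0017 0.093 ]
p2 [ 0.6209 -0.0378  0.093 ]
p3 [ 0.5706 -0.0377  0.093 ]
p4 [0.5707 0.0012 0.093 ]
bottlecap [ 0.5997 -0.0967  0.15  ]
combBL [ 0.6502 -0.2355  0.096 ]
combFL [ 0.561  -0.2357  0.096 ]
pipT [ 0.5157 -0.0845  0.02  ]
pipB [ 0.4871 -0.0838  0.02  ]
```

The switch sits at about (0.598, -0.179) with yaw ≈ 0. My plan is to work with closed fingers and the jaw axis along y, with the tool tilted forward to lift the lip. First I go to a staging pose.

Call:
{"op": "move_arm", "data": {"deltas": [{"linear":[0,0,-0.5],"turn":[0,0,0.93],"claw":1},{"linear":[0,0,-0.5],"turn":[0,0,0.93],"claw":1},{"linear":[0,0,-0.5],"turn":[0,0,0.93],"claw":1},{"linear":[0,0,-0.5],"turn":[0,0,0.93],"claw":1},{"linear":[0,0,-0.5],"turn":[0,0,0.93],"claw":1},{"linear":[0.5,-0.9,0],"turn":[0,0,0],"claw":1},{"linear":[0.5,-0.9,0],"turn":[0,0,0],"claw":1},{"linear":[0.5,-0.9,0],"turn":[0,0,0],"claw":1},{"linear":[0.5,-0.9,0],"turn":[0,0,0],"claw":1},{"linear":[0.5,-0.9,0],"turn":[0,0,0],"claw":1},{"linear":[0.5,-0.9,0],"turn":[0,0,0],"claw":1},{"linear":[0.5,-0.9,0],"turn":[0,0,0],"claw":1},{"linear":[0.5,-0.9,0],"turn":[0,0,0],"claw":1},{"linear":[0.5,-0.9,0],"turn":[0,0,0],"claw":1},{"linear":[0.5,-0.9,0],"turn":[0,0,0],"claw":1},{"linear":[0.5,-0.9,0],"turn":[0,0,0],"claw":1},{"linear":[0.5,-0.9,0],"turn":[0,0,0],"claw":1},{"linear":[0.5,-0.9,0],"turn":[0,0,0],"claw":1},{"linear":[0.5,-0.9,0],"turn":[0,0,0],"claw":1},{"linear":[0.5,-0.9,0],"turn":[0,0,0],"claw":1}]}}

```text
time: 1.77
position: [0.4324, -0.2099, 0.3192]
tool_rot: [3.142, -0.001, -0.001]
ft_force: [0.2, -0.4, 0.2]
grip_width: 0.006
```

```bash
cat >> h.py <<'E'
from scipy.spatial.transform import Rotation as Rn
def show(target_tip=None):
    from bench import ctrl
    s=ctrl.get_state(); R=Rn.from_rotvec(s["tool_rot"]).as_matrix(); p=np.array(s["position"])
    tip=p+R[:,2]*0.022
    print("t",round(s["time"],2),"p",p.round(4),"tip",tip.round(4),"grip",round(s["grip_width"],3),"F",np.round(s["ft_force"],2),"q",np.round(s["joint_positions"],2))
    print("R",R.round(3).tolist(),"tilt",np.degrees(np.arctan2(R[0,2],-R[2,2])).round(2))
    if target_tip is not None: print("rows total (units)",(R.T@(np.array(target_tip)-tip)/0.03).round(3))
    return s,R,tip
E
python3 - <<'E'
from h import *
show()
from bench import cams
print(cams.get_image("wrist")["tool_from_camera"].round(3))
E
```

```text
t 1.77 p [ 0.4324 -0.2099  0.3192] tip [ 0.4324 -0.2099  0.2972] grip 0.006 F [ 0.24 -0.45  0.17] q [ 0.82 -0.06 -0.4   1.72 -0.02  1.47 -1.15]
R [[1.0, -0.001, -0.001], [-0.001, -1.0, -0.0], [-0.001, 0.0, -1.0]] tilt -0.03
[[ 0.    -0.962 -0.274  0.074]
 [ 1.    -0.     0.002 -0.   ]
 [-0.002 -0.274  0.962 -0.14 ]
 [ 0.     0.     0.     1.   ]]
```

Call:
{"op": "move_arm", "data": {"deltas": [{"linear":[0.9,-0.34,0],"turn":[0,0,0],"claw":1},{"linear":[0.9,-0.34,0],"turn":[0,0,0],"claw":1},{"linear":[0.9,-0.34,0],"turn":[0,0,0],"claw":1},{"linear":[0,0,0],"turn":[0,1,0],"claw":1},{"linear":[0,0,0],"turn":[0,1,0],"claw":1},{"linear":[0,0,0],"turn":[0,1,0],"claw":1},{"linear":[0,0,0],"turn":[0,1,0],"claw":1},{"linear":[0,0,0],"turn":[0,1,0],"claw":1},{"linear":[0,0,0],"turn":[0,1,0],"claw":1},{"linear":[0,0,0],"turn":[0,1,0],"claw":1},{"linear":[0,0,0],"turn":[0,1,0],"claw":1},{"linear":[0,0,0],"turn":[0,1,0],"claw":1},{"linear":[0,0,0],"turn":[0,1,0],"claw":1},{"linear":[0,0,0],"turn":[0,1,0],"claw":1},{"linear":[0,0,0],"turn":[0,1,0],"claw":1},{"linear":[0,0,0],"turn":[0,0,0],"claw":1}]}}

```text
time: 3.15
position: [0.538, -0.1987, 0.3082]
tool_rot: [-2.869, -0.003, -1.237]
ft_force: [0.6, -0.1, -1.3]
grip_width: 0.004
```

```bash
python3 - <<'E'
from h import *
s,R,tip=show([0.530,-0.179,0.19])
show([0.530,-0.179,0.118])
from bench import cams
import cv2
d=cams.get_image("wrist")
T=np.eye(4);T[:3,:3]=R;T[:3,3]=s["position"]
np.savez("wrist1.npz",K=d["K"],world_from_camera=T@d["tool_from_camera"])
cv2.imwrite("pics/wrist1.png",cv2.convertScaleAbs(d["image"][:,:,::-1],alpha=1.5))
E
```

```text
t 3.15 p [ 0.538  -0.1987  0.3082] tip [ 0.554  -0.1983  0.2931] grip 0.004 F [ 0.58 -0.07 -1.25] q [ 0.73 -0.3  -0.15  2.17 -0.77  0.7  -0.54]
R [[0.686, 0.009, 0.727], [-0.005, -1.0, 0.017], [0.727, -0.015, -0.686]] tilt 46.66
rows total (units) [-3.052 -0.597  1.786]
t 3.15 p [ 0.538  -0.1987  0.3082] tip [ 0.554  -0.1983  0.2931] grip 0.004 F [ 0.58 -0.07 -1.25] q [ 0.73 -0.3  -0.15  2.17 -0.77  0.7  -0.54]
R [[0.686, 0.009, 0.727], [-0.005, -1.0, 0.017], [0.727, -0.015, -0.686]] tilt 46.66
rows total (units) [-4.797 -0.56   3.433]
```

View pics/wrist1.png

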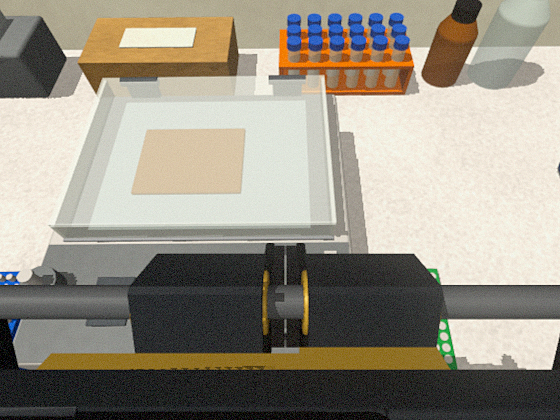

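The wrist view shows the closed fingers hiding the switch, and joint 2 is at its limit of -0.3. Lower down there should be more room, so I descend while watching the joints.

Call:
{"op": "move_arm", "data": {"deltas": [{"linear":[-0.6,-0.15,0.57],"turn":[0,0,0],"claw":1},{"linear":[-0.6,-0.15,0.57],"turn":[0,0,0],"claw":1},{"linear":[-0.6,-0.15,0.57],"turn":[0,0,0],"claw":1},{"linear":[-0.6,-0.15,0.57],"turn":[0,0,0],"claw":1},{"linear":[0,0,0],"turn":[0,0,0],"claw":1}]}}

```text
time: 3.62
position: [0.5381, -0.176, 0.2073]
tool_rot: [-2.869, -0.01, -1.227]
ft_force: [-0.7, 0.8, -1.8]
grip_width: 0.004
```

```bash
python3 - <<'E'
from h import *
s,R,tip=show([0.530,-0.179,0.118])
E
```

```text
t 3.62 p [ 0.5381 -0.176   0.2073] tip [ 0.5541 -0.1756  0.1921] grip 0.004 F [-0.69  0.82 -1.77] q [ 0.64 -0.22 -0.13  2.32 -0.96  0.5  -0.32]
R [[0.691, 0.014, 0.723], [-0.002, -1.0, 0.022], [0.723, -0.017, -0.691]] tilt 46.31
rows total (units) [-2.34   0.144  1.124]
```

Call:
{"op": "move_arm", "data": {"deltas": [{"linear":[0,0,0],"turn":[0,-1,0],"claw":1},{"linear":[0,0,0],"turn":[0,-1,0],"claw":1},{"linear":[0,0,0],"turn":[0,-1,0],"claw":1},{"linear":[0,0,0],"turn":[-0.25,0,-0.1],"claw":1}]}}

```text
time: 3.95
position: [0.5437, -0.1809, 0.218]
tool_rot: [2.988, 0.013, 0.942]
ft_force: [1.3, -0.1, 0.8]
grip_width: 0.006
```

```bash
python3 - <<'E'
from h import *
s,R,tip=show([0.538,-0.179,0.118])
E
```

```text
t 3.95 p [ 0.5437 -0.1809  0.218 ] tip [ 0.5564 -0.1811  0.1999] grip 0.006 F [ 1.29 -0.08  0.82] q [ 0.75 -0.17 -0.3   2.15 -0.5   0.64 -0.81]
R [[0.819, 0.006, 0.574], [0.011, -1.0, -0.006], [0.574, 0.011, -0.819]] tilt 35.01
rows total (units) [-2.067 -0.102  1.886]
```

Call:
{"op": "move_arm", "data": {"deltas": [{"linear":[-0.5,0,-0.34],"turn":[0,0,0],"claw":1},{"linear":[-0.39,-0.02,0.56],"turn":[0,0,0],"claw":1},{"linear":[-0.39,-0.02,0.56],"turn":[0,0,0],"claw":1},{"linear":[-0.39,-0.02,0.56],"turn":[0,0,0],"claw":1},{"linear":[-0.39,-0.02,0.56],"turn":[0,0,0],"claw":1},{"linear":[0,0,0],"turn":[0,0,0],"claw":1}]}}

```text
time: 4.45
position: [0.5195, -0.1761, 0.127]
tool_rot: [2.999, 0.011, 0.931]
ft_force: [-0.9, 0.3, -1.1]
grip_width: 0.006
```

```bash
python3 - <<'E'
from h import *
s,R,tip=show([0.549,-0.179,0.118])
from bench import cams
import cv2
d=cams.get_image("scene")
cv2.imwrite("pics/s2.png",cv2.convertScaleAbs(cv2.resize(d["image"][130:250,90:250,::-1],None,fx=4,fy=4,interpolation=cv2.INTER_CUBIC),alpha=1.5))
E
```

```text
t 4.45 p [ 0.5195 -0.1761  0.127 ] tip [ 0.532  -0.1761  0.1088] grip 0.006 F [-0.94  0.3  -1.08] q [ 0.71 -0.09 -0.27  2.29 -0.63  0.46 -0.62]
R [[0.824, 0.007, 0.567], [0.007, -1.0, 0.001], [0.567, 0.003, -0.824]] tilt 34.51
rows total (units) [0.64  0.103 0.07 ]
```

View pics/s2.png

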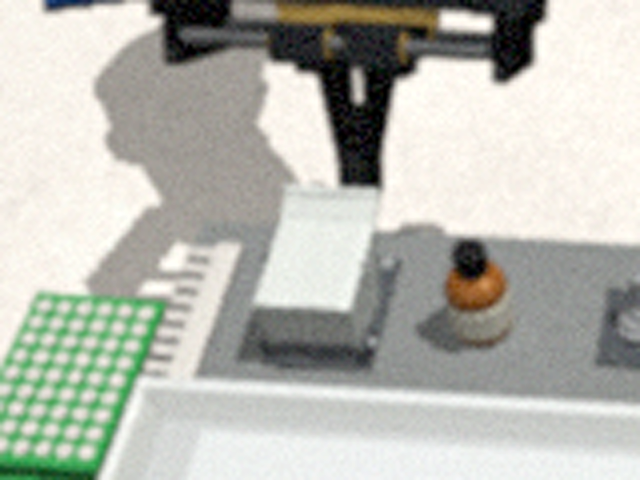

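The finger descends in front of the lip. Crop x of the finger is ≈360, against 287–380 for the lip. I'll check the y alignment by projection.

```bash
python3 - <<'E'
from h import *
d=np.load("scene0.npz"); T=np.linalg.inv(d["world_from_camera"])
def pr(p):
    c=d["K"]@(T[:3,:3]@p+T[:3,3]); c=c[:2]/c[2]; return ((c-[90,130])*4).round(1)
for n,p in {"tip":(.532,-.176,.109),"fing up":(.519,-.176,.127),"fing 60up":(.498,-.176,.158),"lipL":(.555,-.155,.137),"lipR":(.555,-.203,.137),"plateBL":(.629,-.155,.131),"plateBR":(.629,-.203,.131)}.items(): print(n,pr(np.array(p)))
E
```

```text
tip [357.7 194. ]
fing up [356.8 153. ]
fing 60up [354.6  82.6]
lipL [376.8 192.1]
lipR [284.5 186.4]
plateBL [344.2 312.2]
plateBR [247.1 305.8]
```

The overlay agrees to about 2 mm, and the fingers lie well inside the lip's width. Next I work out the arc rows.

```bash
python3 - <<'E'
from h import *
s,R,tip=show()
H=np.array([.624,.100]);L=lambda f:H+.077*np.array([-np.cos(np.radians(27.9+f)),np.sin(np.radians(27.9+f))])
Rt=R[np.ix_([0,2],[0,2])].T
off=np.array([.0033,.0120])
pts=[L(0)-off-[.003,.003]]+[L(f)-off for f in range(0,66,5)]
p=tip[[0,2]]
for q in pts: print(q.round(4),(Rt@(q-p)/.03).round(2)); p=q
E
```

```text
t 4.5 p [ 0.5208 -0.1766  0.1292] tip [ 0.5333 -0.1766  0.1111] grip 0.005 F [0.08 0.22 1.22] q [ 0.71 -0.1  -0.27  2.29 -0.63  0.46 -0.63]
R [[0.823, 0.006, 0.569], [0.008, -1.0, -0.0], [0.569, 0.004, -0.823]] tilt 34.65
[0.5497 0.121 ] [0.64 0.04]
[0.5527 0.124 ] [ 0.14 -0.03]
[0.556  0.1298] [ 0.2  -0.09]
[0.5599 0.1353] [ 0.21 -0.08]
[0.5643 0.1404] [ 0.22 -0.06]
[0.5691 0.1451] [ 0.22 -0.04]
[0.5743 0.1494] [ 0.22 -0.02]
[0.5798 0.1532] [0.22 0.  ]
[0.5856 0.1565] [0.22 0.02]
[0.5917 0.1593] [0.22 0.04]
[0.5981 0.1616] [0.22 0.06]
[0.6046 0.1633] [0.21 0.08]
[0.6112 0.1644] [0.2  0.09]
[0.6179 0.1649] [0.19 0.11]
[0.6246 0.1649] [0.18 0.13]
```

Call:
{"op": "move_arm", "data": {"deltas": [{"linear":[0.32,0.04,0.02],"turn":[0,0,0],"claw":1},{"linear":[0.32,0.04,0.02],"turn":[0,0,0],"claw":1},{"linear":[0,0,0],"turn":[0,0,0],"claw":1}]}}

```text
time: 4.75
position: [0.5413, -0.1807, 0.1447]
tool_rot: [2.988, 0.013, 0.946]
ft_force: [1.1, -0.4, 0.7]
grip_width: 0.002
```

Call:
{"op": "move_arm", "data": {"deltas": [{"linear":[0.14,0,-0.03],"turn":[0,0,0],"claw":1},{"linear":[0.2,0,-0.09],"turn":[0,0,0],"claw":1},{"linear":[0.21,0,-0.08],"turn":[0,0,0],"claw":1},{"linear":[0.22,0,-0.06],"turn":[0,0,0],"claw":1},{"linear":[0.22,0,-0.04],"turn":[0,0,0],"claw":1},{"linear":[0,0,0],"turn":[0,0,0],"claw":1}]}}

```text
time: 5.25
position: [0.5595, -0.1795, 0.167]
tool_rot: [2.992, 0.014, 0.942]
ft_force: [0.4, -0.7, 0.1]
grip_width: 0.004
```

```bash
python3 - <<'E'
from h import *
s,R,tip=show([.5743,-.178,.1494])
from bench import cams
import cv2
d=cams.get_image("scene")
cv2.imwrite("pics/s3.png",cv2.convertScaleAbs(cv2.resize(d["image"][130:250,90:250,::-1],None,fx=4,fy=4,interpolation=cv2.INTER_CUBIC),alpha=1.5))
E
```

```text
t 5.25 p [ 0.5595 -0.1795  0.167 ] tip [ 0.5721 -0.1796  0.149 ] grip 0.004 F [ 0.36 -0.72  0.14] q [ 0.71 -0.07 -0.3   2.18 -0.52  0.51 -0.77]
R [[0.819, 0.007, 0.573], [0.01, -1.0, -0.002], [0.573, 0.007, -0.819]] tilt 34.97
rows total (units) [ 0.068 -0.051  0.032]
```

View pics/s3.png

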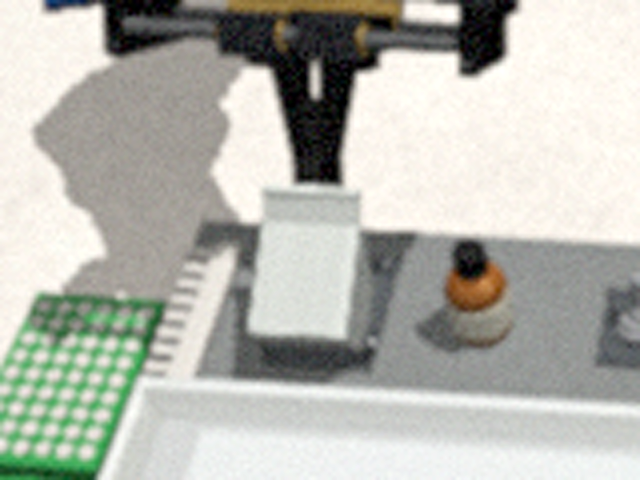

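The guard is up by about 25–30° (lip edge at crop (310,188)), with the finger under it and almost no force. I continue along the arc.

Call:
{"op": "move_arm", "data": {"deltas": [{"linear":[0.22,0,-0.01],"turn":[0,0,0],"claw":1},{"linear":[0.22,0,0.01],"turn":[0,0,0],"claw":1},{"linear":[0.22,0,0.02],"turn":[0,0,0],"claw":1},{"linear":[0.22,0,0.04],"turn":[0,0,0],"claw":1},{"linear":[0.22,0,0.06],"turn":[0,0,0],"claw":1},{"linear":[0.21,0,0.08],"turn":[0,0,0],"claw":1},{"linear":[0.2,0,0.09],"turn":[0,0,0],"claw":1},{"linear":[0.19,0,0.11],"turn":[0,0,0],"claw":1},{"linear":[0.18,0,0.13],"turn":[0,0,0],"claw":1},{"linear":[0.16,0,0.11],"turn":[0,0,0],"claw":1},{"linear":[0,0,0],"turn":[0,0,0],"claw":1},{"linear":[0,0,0],"turn":[0,0,0],"claw":1}]}}

```text
time: 6.3
position: [0.6191, -0.1786, 0.1838]
tool_rot: [2.995, 0.013, 0.938]
ft_force: [-0.1, -0.5, -1.0]
grip_width: 0.004
```

```bash
python3 - <<'E'
from h import *
s,R,tip=show([.565,-.178,.165])
show([.565,-.178,.110])
E
```

```text
t 6.3 p [ 0.6191 -0.1786  0.1838] tip [ 0.6316 -0.1786  0.1657] grip 0.004 F [-0.13 -0.49 -0.98] q [ 0.68  0.03 -0.34  2.05 -0.37  0.52 -0.94]
R [[0.821, 0.007, 0.57], [0.009, -1.0, -0.001], [0.57, 0.006, -0.821]] tilt 34.78
rows total (units) [-1.838 -0.034 -1.247]
t 6.3 p [ 0.6191 -0.1786  0.1838] tip [ 0.6316 -0.1786  0.1657] grip 0.004 F [-0.13 -0.49 -0.98] q [ 0.68  0.03 -0.34  2.05 -0.37  0.52 -0.94]
R [[0.821, 0.007, 0.57], [0.009, -1.0, -0.001], [0.57, 0.006, -0.821]] tilt 34.78
rows total (units) [-2.884 -0.045  0.259]
```

Call:
{"op": "move_arm", "data": {"deltas": [{"linear":[-0.46,0,-0.31],"turn":[0,0,0],"claw":1},{"linear":[-0.46,0,-0.31],"turn":[0,0,0],"claw":1},{"linear":[-0.46,0,-0.31],"turn":[0,0,0],"claw":1},{"linear":[-0.46,0,-0.31],"turn":[0,0,0],"claw":1},{"linear":[0,0,0],"turn":[0,0,0],"claw":1}]}}

```text
time: 6.72
position: [0.5495, -0.1797, 0.1821]
tool_rot: [2.995, 0.009, 0.935]
ft_force: [-0.1, -0.3, -0.8]
grip_width: 0.004
```

```bash
python3 - <<'E'
from h import *
s,R,tip=show([.565,-.178,.110])
from bench import cams
import cv2
d=cams.get_image("scene")
a=cv2.resize(d["image"][130:220,110:250,::-1],None,fx=4,fy=4,interpolation=cv2.INTER_CUBIC)
b=cams.get_image("top")["image"][175:235,345:455,::-1]
b=cv2.resize(b,(560,305),interpolation=cv2.INTER_CUBIC)
cv2.imwrite("pics/s4.png",np.hstack([cv2.convertScaleAbs(x,alpha=k)[:300,:400] for x,k in((a,1.5),(b,2))]))
E
```

```text
t 6.72 p [ 0.5495 -0.1797  0.1821] tip [ 0.562  -0.1798  0.1641] grip 0.004 F [-0.09 -0.29 -0.79] q [ 0.72 -0.11 -0.3   2.18 -0.51  0.56 -0.78]
R [[0.822, 0.004, 0.569], [0.007, -1.0, -0.002], [0.569, 0.006, -0.822]] tilt 34.68
rows total (units) [-0.942 -0.07   1.539]
```

View pics/s4.png

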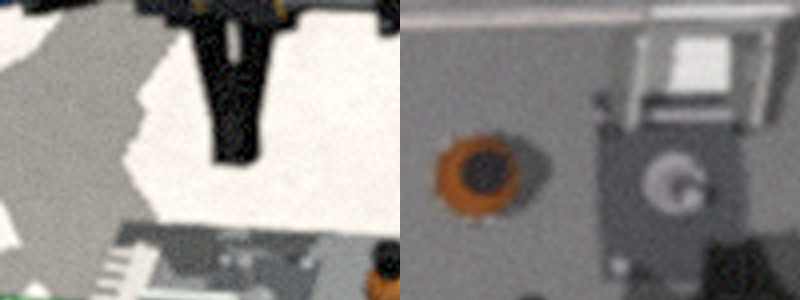

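The guard stands open, with its plate and cheeks at the top of the right panel. The toggle's bushing is at crop (675,182) with the bat end at about (695,190), and the dark finger end is at about (745,265). I'll check their relative y.

```bash
python3 - <<'E'
from h import *
f=lambda u,v,z:px2w("top0.npz",345+(u-400)/5.09,175+v/5.08,z).round(4)
print("bushing",f(675,182,.105),"bat",f(693,190,.122), "guardlip L/R",f(652,12,.172),f(790,12,.172),"plate",f(603,125,.093),f(745,125,.093),"finger",f(745,260,.164))
d=np.load("top0.npz"); T=np.linalg.inv(d["world_from_camera"])
def pr(p):
    c=d["K"]@(T[:3,:3]@p+T[:3,3]); c=c[:2]/c[2]; return (400+(c[0]-345)*5.09).round(1),((c[1]-175)*5.08).round(1)
print(pr(np.array([.562,-.18,.164])),pr(np.array([.570,-.18,.170])),pr(np.array([.590,-.178,.124])))
E
```

```text
bushing [ 0.5969 -0.1765  0.105 ] bat [ 0.5927 -0.179   0.122 ] guardlip L/R [ 0.6527 -0.1542  0.172 ] [ 0.6519 -0.2026  0.172 ] plate [ 0.62   -0.1525  0.093 ] [ 0.6191 -0.2069  0.093 ] finger [ 0.5652 -0.186   0.164 ]
(np.float64(728.2), np.float64(269.4)) (np.float64(731.9), np.float64(246.1)) (np.float64(692.0), np.float64(197.0))
```

Call:
{"op": "move_arm", "data": {"deltas": [{"linear":[-0.31,-0.02,0.51],"turn":[0,0,0],"claw":1},{"linear":[-0.31,-0.02,0.51],"turn":[0,0,0],"claw":1},{"linear":[-0.31,-0.02,0.51],"turn":[0,0,0],"claw":1},{"linear":[0,0,0],"turn":[0,0,0],"claw":1},{"linear":[0,0,0],"turn":[0,0,0],"claw":1}]}}

```text
time: 7.23
position: [0.5559, -0.177, 0.1288]
tool_rot: [2.996, 0.013, 0.937]
ft_force: [0.8, 0.4, 0.7]
grip_width: 0.002
```

```bash
python3 - <<'E'
from h import *
show([.588,-.178,.110])
E
```

```text
t 7.23 p [ 0.5559 -0.177   0.1288] tip [ 0.5684 -0.177   0.1107] grip 0.002 F [0.76 0.42 0.74] q [ 0.7  -0.02 -0.31  2.22 -0.57  0.43 -0.7 ]
R [[0.822, 0.007, 0.57], [0.008, -1.0, 0.0], [0.57, 0.005, -0.822]] tilt 34.72
rows total (units) [0.523 0.036 0.391]
```

Call:
{"op": "move_arm", "data": {"deltas": [{"linear":[0.09,0,0.065],"turn":[0,0,0],"claw":1},{"linear":[0.09,0,0.065],"turn":[0,0,0],"claw":1},{"linear":[0.09,0,0.065],"turn":[0,0,0],"claw":1},{"linear":[0.09,0,0.065],"turn":[0,0,0],"claw":1}]}}

```text
time: 7.57
position: [0.5693, -0.1778, 0.1299]
tool_rot: [2.994, 0.013, 0.939]
ft_force: [-3.4, -0.3, 0.9]
grip_width: 0.004
```

Call:
{"op": "move_arm", "data": {"deltas": [{"linear":[0.09,0,0.065],"turn":[0,0,0],"claw":1},{"linear":[0.09,0,0.065],"turn":[0,0,0],"claw":1},{"linear":[0,0,0],"turn":[0,0,0],"claw":1}]}}

```text
time: 7.82
position: [0.5769, -0.1776, 0.1299]
tool_rot: [2.993, 0.013, 0.941]
ft_force: [0.2, -0.7, -0.0]
grip_width: 0.012
```

Call:
{"op": "move_arm", "data": {"deltas": [{"linear":[0.09,0,0.065],"turn":[0,0,0],"claw":1},{"linear":[0,0,0],"turn":[0,0,0],"claw":1},{"linear":[0,0,0],"turn":[0,0,0],"claw":1}]}}

```text
time: 8.07
position: [0.5788, -0.1776, 0.129]
tool_rot: [2.994, 0.012, 0.938]
ft_force: [-3.8, 0.0, 3.2]
grip_width: 0.002
```

```bash
python3 - <<'E'
from h import *
show([.560,-.178,.110])
E
```

```text
t 8.07 p [ 0.5788 -0.1776  0.129 ] tip [ 0.5913 -0.1777  0.1109] grip 0.002 F [-3.85  0.01  3.17] q [ 0.69  0.02 -0.32  2.18 -0.52  0.41 -0.77]
R [[0.821, 0.006, 0.57], [0.009, -1.0, -0.001], [0.57, 0.006, -0.821]] tilt 34.78
rows total (units) [-0.876  0.005 -0.57 ]
```

Contact at -3.4 N, release to about 0, then -3.8 N at the stop: this looks like the snap. I back off and check.

Call:
{"op": "move_arm", "data": {"deltas": [{"linear":[-0.3,0,-0.2],"turn":[0,0,0],"claw":1},{"linear":[-0.4,0,-0.28],"turn":[0,0,0],"claw":1},{"linear":[-0.4,0,-0.28],"turn":[0,0,0],"claw":1},{"linear":[0.5,0,-0.72],"turn":[0,0,0],"claw":1},{"linear":[0.5,0,-0.72],"turn":[0,0,0],"claw":1},{"linear":[0.5,0,-0.72],"turn":[0,0,0],"claw":1},{"linear":[0,0,0],"turn":[0,0,0],"claw":1}]}}

```text
time: 8.65
position: [0.5422, -0.1789, 0.2152]
tool_rot: [2.984, 0.013, 0.952]
ft_force: [0.6, -1.2, 1.4]
grip_width: 0.006
```

```bash
python3 - <<'E'
from h import *
s,R,tip=show([.69,-.178,.25])
from bench import cams
import cv2
d=cams.get_image("scene")
a=cv2.resize(d["image"][165:225,110:210,::-1],None,fx=4,fy=4,interpolation=cv2.INTER_CUBIC)
b=cams.get_image("top")["image"][175:235,375:455,::-1]
b=cv2.resize(b,None,fx=5,fy=5,interpolation=cv2.INTER_CUBIC)
cv2.imwrite("pics/s5.png",np.hstack([cv2.convertScaleAbs(x,alpha=k)[:240,:400] for x,k in((a,1.5),(b,2))]))
E
```

```text
t 8.65 p [ 0.5422 -0.1789  0.2152] tip [ 0.5549 -0.1791  0.1973] grip 0.006 F [ 0.61 -1.19  1.37] q [ 0.74 -0.18 -0.3   2.17 -0.51  0.62 -0.8 ]
R [[0.815, 0.005, 0.579], [0.011, -1.0, -0.007], [0.579, 0.012, -0.815]] tilt 35.38
rows total (units) [4.689 0.008 1.174]
```

View pics/s5.png

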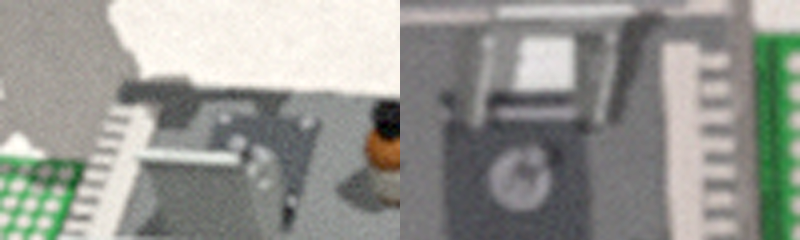

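```bash
python3 - <<'E'
from h import *
d=np.load("top0.npz"); T=np.linalg.inv(d["world_from_camera"])
def pr(p):
    c=d["K"]@(T[:3,:3]@np.array(p)+T[:3,3]); c=c[:2]/c[2]; return (400+(c[0]-375)*5).round(1),((c[1]-175)*5).round(1)
for p in [(.598,-.178,.101),(.590,-.178,.124),(.606,-.178,.124)]: print(pr(p))
import cv2
im=cv2.imread("pics/s5.png"); c=im[130:225,460:590]
cv2.imwrite("pics/s5c.png",cv2.resize(c,None,fx=4,fy=4,interpolation=cv2.INTER_CUBIC))
E
```

```text
(np.float64(521.5), np.float64(176.9))
(np.float64(536.8), np.float64(193.9))
(np.float64(535.4), np.float64(151.5))
```

View pics/s5c.png

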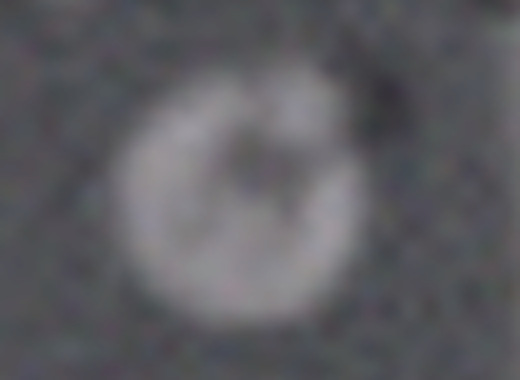

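The bat's end is at (535,154), which matches the "on" prediction of (535,151), so the toggle is over. Next I straighten the tool and go over and behind the guard.

Call:
{"op": "move_arm", "data": {"deltas": [{"linear":[0.43,0,-0.61],"turn":[0,0,0],"claw":1},{"linear":[0.43,0,-0.61],"turn":[0,0,0],"claw":1},{"linear":[0,0,0],"turn":[0,-0.98,0],"claw":1},{"linear":[0,0,0],"turn":[0,-0.98,0],"claw":1},{"linear":[0,0,0],"turn":[0,-0.98,0],"claw":1},{"linear":[0,0,0],"turn":[0,-0.98,0],"claw":1},{"linear":[0,0,0],"turn":[0,-0.98,0],"claw":1},{"linear":[0,0,0],"turn":[0,-0.98,0],"claw":1},{"linear":[0,0,0],"turn":[0,-0.98,0],"claw":1},{"linear":[0,0,0],"turn":[0,-0.98,0],"claw":1},{"linear":[0,0,0],"turn":[0,-0.98,0],"claw":1},{"linear":[0,0,0],"turn":[0,0,0],"claw":1}]}}

```text
time: 9.75
position: [0.5404, -0.1759, 0.25]
tool_rot: [3.139, 0.014, -0.02]
ft_force: [0.0, 0.1, -0.9]
grip_width: 0.002
```

```bash
python3 - <<'E'
from h import *
show([.688,-.178,.24])
E
```

```text
t 9.75 p [ 0.5404 -0.1759  0.25  ] tip [ 0.5401 -0.1759  0.228 ] grip 0.002 F [ 0.02  0.1  -0.93] q [ 0.69  0.18 -0.48  1.63  0.09  1.36 -1.37]
R [[1.0, 0.009, -0.013], [0.009, -1.0, -0.002], [-0.013, 0.002, -1.0]] tilt -0.72
rows total (units) [ 4.923  0.115 -0.462]
```

Call:
{"op": "move_arm", "data": {"deltas": [{"linear":[0.82,0.02,-0.07],"turn":[0,0,0],"claw":1},{"linear":[0.82,0.02,-0.07],"turn":[0,0,0],"claw":1},{"linear":[0.82,0.02,-0.07],"turn":[0,0,0],"claw":1},{"linear":[0.82,0.02,-0.07],"turn":[0,0,0],"claw":1},{"linear":[0.82,0.02,-0.07],"turn":[0,0,0],"claw":1},{"linear":[0.82,0.02,-0.07],"turn":[0,0,0],"claw":1},{"linear":[0,0,0],"turn":[0,0,0],"claw":1}]}}

```text
time: 10.33
position: [0.6895, -0.1783, 0.261]
tool_rot: [3.139, 0.014, -0.012]
ft_force: [-1.4, 0.6, 0.0]
grip_width: 0.003
```

```bash
python3 - <<'E'
from h import *
show([.688,-.178,.150])
E
```

```text
t 10.33 p [ 0.6895 -0.1783  0.261 ] tip [ 0.6894 -0.1784  0.239 ] grip 0.003 F [-1.43  0.58  0.02] q [ 0.52  0.49 -0.47  1.22  0.22  1.48 -1.48]
R [[1.0, 0.009, -0.008], [0.009, -1.0, -0.003], [-0.008, 0.003, -1.0]] tilt -0.45
rows total (units) [-0.023 -0.022  2.968]
```

Call:
{"op": "move_arm", "data": {"deltas": [{"linear":[0,0,0.74],"turn":[0,0,0],"claw":1},{"linear":[0,0,0.74],"turn":[0,0,0],"claw":1},{"linear":[0,0,0.74],"turn":[0,0,0],"claw":1},{"linear":[0,0,0.74],"turn":[0,0,0],"claw":1},{"linear":[0,0,0],"turn":[0,0,0],"claw":1}]}}

```text
time: 10.75
position: [0.682, -0.1798, 0.1688]
tool_rot: [3.138, 0.011, -0.028]
ft_force: [-1.5, -0.7, -2.1]
grip_width: 0.007
```

Call:
{"op": "move_arm", "data": {"deltas": [{"linear":[-0.25,0,0],"turn":[0,0,0],"claw":1},{"linear":[-0.25,0,0],"turn":[0,0,0],"claw":1},{"linear":[-0.25,0,0],"turn":[0,0,0],"claw":1},{"linear":[-0.25,0,0],"turn":[0,0,0],"claw":1},{"linear":[-0.25,0,0],"turn":[0,0,0],"claw":1},{"linear":[-0.25,0,0],"turn":[0,0,0],"claw":1}]}}

```text
time: 11.25
position: [0.6407, -0.1806, 0.1769]
tool_rot: [3.135, 0.01, -0.01]
ft_force: [0.1, -0.8, 1.0]
grip_width: 0.007
```

```bash
python3 - <<'E'
from h import *
show([.592,-.178,.150])
E
```

```text
t 11.25 p [ 0.6407 -0.1806  0.1769] tip [ 0.6406 -0.1808  0.1549] grip 0.007 F [ 0.06 -0.76  1.01] q [ 0.59  0.43 -0.47  1.48  0.21  1.28 -1.47]
R [[1.0, 0.006, -0.006], [0.006, -1.0, -0.007], [-0.006, 0.007, -1.0]] tilt -0.37
rows total (units) [-1.617 -0.105  0.174]
```

Call:
{"op": "move_arm", "data": {"deltas": [{"linear":[-0.25,0,0],"turn":[0,0,0],"claw":1},{"linear":[-0.25,0,0],"turn":[0,0,0],"claw":1},{"linear":[-0.25,0,0],"turn":[0,0,0],"claw":1},{"linear":[-0.25,0,0],"turn":[0,0,0],"claw":1},{"linear":[-0.25,0,0],"turn":[0,0,0],"claw":1},{"linear":[-0.25,0,0],"turn":[0,0,0],"claw":1},{"linear":[-0.2,0,0],"turn":[0,0,0],"claw":1},{"linear":[0,0,0],"turn":[0,0,0],"claw":1},{"linear":[0,0,0],"turn":[0,0,0],"claw":1},{"linear":[0,0,0],"turn":[0,0,0],"claw":1}]}}

```text
time: 12.08
position: [0.5904, -0.1808, 0.1762]
tool_rot: [3.135, 0.01, -0.012]
ft_force: [1.4, 0.2, 0.2]
grip_width: 0.007
```

Call:
{"op": "move_arm", "data": {"deltas": [{"linear":[0,0,-0.4],"turn":[0,0,0],"claw":1},{"linear":[0,0,-0.8],"turn":[0,0,0],"claw":1},{"linear":[-0.3,0,-0.8],"turn":[0,0,0],"claw":1},{"linear":[-0.8,0,-0.6],"turn":[0,0,0],"claw":1},{"linear":[-0.8,0,-0.6],"turn":[0,0,0],"claw":1},{"linear":[-0.8,0,0],"turn":[0,0,0],"claw":1},{"linear":[-0.8,0,0],"turn":[0,0,0],"claw":1},{"linear":[0,0,0],"turn":[0,0,0],"claw":1}]}}

```text
time: 12.75
position: [0.4831, -0.1816, 0.2747]
tool_rot: [3.133, 0.007, -0.014]
ft_force: [0.5, -0.2, -0.0]
grip_width: 0.006
```

```bash
python3 - <<'E'
from h import *
show()
from bench import cams
import cv2
d=cams.get_image("scene")
a=cv2.resize(d["image"][165:265,80:340,::-1],(800,308),interpolation=cv2.INTER_CUBIC)
b=cams.get_image("top")["image"][170:265,215:495,::-1]
b=cv2.resize(b,(800,271),interpolation=cv2.INTER_CUBIC)
cv2.imwrite("pics/s6.png",np.vstack([cv2.convertScaleAbs(x,alpha=k) for x,k in((a,1.5),(b,2))]))
E
```

```text
t 12.75 p [ 0.4831 -0.1816  0.2747] tip [ 0.4829 -0.1818  0.2527] grip 0.006 F [ 0.53 -0.2  -0.  ] q [ 0.76  0.05 -0.47  1.72  0.03  1.39 -1.28]
R [[1.0, 0.004, -0.009], [0.004, -1.0, -0.009], [-0.009, 0.009, -1.0]] tilt -0.51
```

View pics/s6.png

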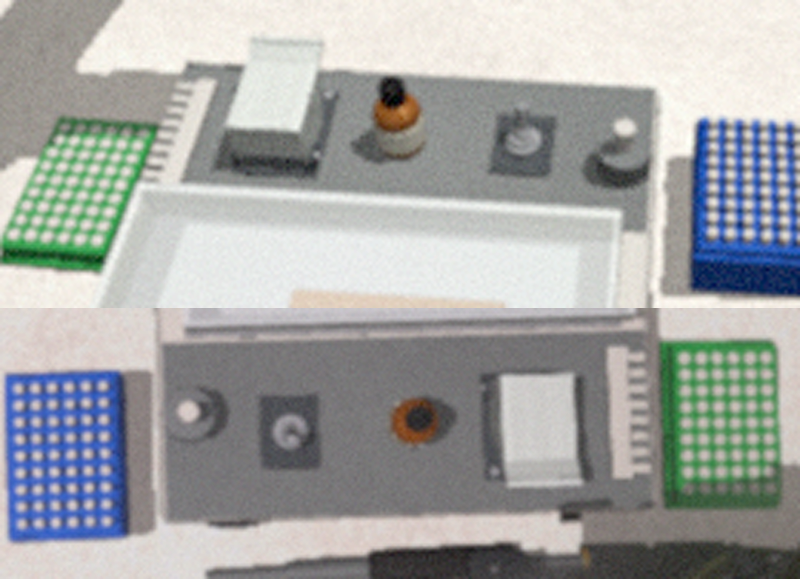

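The guard appears shut, and everything else looks where it was. I'll check numerically against the starting pictures.

```bash
python3 - <<'E'
import numpy as np,cv2
from bench import cams
for n,(r0,r1,c0,c1) in {"scene":(170,225,150,195),"top":(188,238,380,428)}.items():
    a=np.load(f"{n}0.npz")["image"]; b=cams.get_image(n)["image"]
    for lab,f in (("guard",lambda m:m[r0:r1,c0:c1]),):
        A,B=[f(cv2.GaussianBlur(m,(3,3),0)).astype(np.float32).mean(2) for m in (a,b)]
        print(n,lab,"diff mean",np.abs(A-B).mean().round(2),"p99",np.percentile(np.abs(A-B),99).round(1),"shift",np.round(cv2.phaseCorrelate(A,B,cv2.createHanningWindow(A.shape[::-1],cv2.CV_32F)),2) if 0 else cv2.phaseCorrelate(A,B))
E
```

```text
scene guard diff mean 3.85 p99 6.3 shift ((0.5314641255745656, -0.10019732152974115), 1.0429530408647325)
top guard diff mean 4.86 p99 8.0 shift ((-0.06206068027509559, -0.007727437811482218), 1.0314456405242285)
```

```bash
python3 -c "
from bench import ctrl
print(ctrl.close_job())"
```

```text
the job is handed in; nothing more can be done
None
```

The lamp switch is on and the guard is shut over it. I lifted the guard with closed fingertips under its lip until it stood open by itself. I then pushed the toggle over towards the hinge and tipped the guard forward from behind so it dropped shut. The job was handed in at about 13 s of the 54 s allowed.

- **Toggle:** the force rose to about 3.4 N and released, then reached about 4 N at the end of travel. With the guard still open, the end of the toggle showed at crop (535,154), against a predicted "on" position of (535,151). Once the guard closed I could no longer see it.
- **Guard:** compared with the starting pictures, the guard area matches in both views. The 99th-percentile grey difference is at most 8, and the shift is about 0.06 px in the top view and 0.5 px in the scene view.
- **Everything else:** the bottle, tube stand, comb, rack, plate and plain toggle look where they were in the last picture, judged by eye. The pipette was partly hidden by the arm in that view, but the tool never came down near it. The last force reading was about 0.5 N, with the tool clear of the bench.

Joint 2 reached its range limit of -0.3 while I first tilted the tool high above the bench. The arm stopped short there, so I worked at about 35 degrees of tilt instead of 47.

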